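# Put the loose dishes and the fittings box away in the bench cabinet

## Robot

A 7-joint arm with a two-finger parallel gripper is mounted at the origin on a cart in front of the work surface, level with it; the furniture and walls round the work are solid. World frame = base frame: x ahead of the robot, y to its left, z up, the work surface at z = 0. Lengths are in m, angles in rad, forces in N, time in s.
With the tool pointing down it reaches from about 0.425 to 1.025 m from the base axis. Payload 9.4 kg.
Tool frame: the origin (TCP) lies on the centre line of the jaws, within the pads' length; the fingertips stand 14 mm ahead of it and the grasp point (between the pads) lies 5 mm behind it; z points along the fingers, y is the line along which they close (so a half turn about z gives the same grasp; the last joint's range is limited). The gripper opens to 93 mm and grips with 3 to 60 N. Pads are 15 mm wide; open, the fingers measure 128 mm over their backs; the gripper's body (75 mm by 188 mm) begins 65 mm behind the grasp point.
Start: joints at [1.092, 0.599, -0.003, 1.599, 0.002, 0.943, -0.08], TCP at [0.284, -0.667, 0.233] pointing down, gripper open.
Joint ranges: [-2.57, 2.57], [-0.35, 1.97], [-1.29, 1.29], [0.11, 2.56], [-1.05, 4.19], [0.11, 1.86], [-2.63, 2.63]. Speed limits (rad/s): [2.22, 2.22, 3.01, 3.01, 3.14, 3.14, 3.14].

## Interface

Orientations are given as a unit quaternion [w, x, y, z].
In Python, from cell import ctrl gives the robot as it stands.
- The arm moves only by the tool move_arm, never from a script. Its argument "targets" is a list that holds one entry, the list of rows, each a list of 7 numbers: the closure, from -1 (fully open) to 1 (shut), then the shift along the tool's x, y, z normalised to -1 to 1, where 1 is 2 cm, then the turn, a rotation vector about the tool's x, y, z normalised to -1 to 1, where 1 is 90 degrees. In form: [[[grip, tx, ty, tz, ax, ay, az], ...]]. A call has 1 to 10 rows; each row shifts and turns the commanded pose from where the row before left it, along the tool's axes as they then stand; what a row does not reach is not made up. A row lasts 1/10 s, in which the tool goes at most 50 mm and 8.59 degrees, less where a joint would pass 70% of its speed; a pose out of reach is approached as far as the arm can. A call with a number of a shift or a turn outside -1 to 1 is refused whole. A call with a gripper value outside its range is refused whole. The fingers move at their own pace and stop on an object; "grip_force" is the grip in N (left out, the last holds). Time passes only in rows, so rows that do not move let the fingers close. It gives the time, the measured TCP pose, the force, the opening and the grip force at its end, in the units of the state.
- ctrl.get_state(): the state, without advancing time (a new reading comes with each control period).
- ctrl.camera(name): name is "scene" or "top" or "wrist"; returns the picture (420x560x3 uint8, red, green, blue); there is no depth.
- ctrl.get_calibration(name): a dict with "K" (3x3 intrinsics, pixels), "pose" (4x4, takes a point from camera to world coordinates); the wrist camera has in their place "mount" (4x4, takes a point from camera to tool coordinates, whose origin is the TCP and whose axes are the flange's). Camera axes: x right, y up, looking along -z (the intrinsics and any distortion apply to the point x, -y, -z); pixel columns grow to the right and rows downward; lengths in m; the calibration is good to about 2 mm. The wrist camera is an equidistant fisheye: a pixel r from the principal point sees the ray r / f radians off the axis. A picture is of the moment at which its call begins: read the wrist's pose just before it. get_calibration takes no time and is no camera call.
- ctrl.hand_in(): hands the job in; it is judged then, once.
The state is a dict: "time": time; "joint_positions": joint angles; "dq": joint speeds; "joint_efforts": joint torques, N m; "position": TCP position; "tcp_rot": TCP orientation; "ft_force": force on the tool from outside, world axes, zero at the start; "ft_torque": the same for the moment, N m; "grip_width": opening from 0.0 (shut) to 1.0 (fully open); "grasp_force": force on a finger pad.
Only numpy, scipy, OpenCV 4.12 (cv2) and the standard library are available. Lean on these libraries where they do the work, as an engineer would, in place of code of your own. Each camera call takes 0.05 s, during which the arm holds its last target. There are 200 camera calls.

## Task

Tidy the bench: pull the cabinet's front flap all the way down, then slide the two loose covered dishes and the loose fittings box in under the clear top, each into the bay that already holds one of its own kind, flat on the bay's floor and right inside. Then push the flap back up until it is fully shut. Do not turn anything over, and leave the other things on the bench where they are.

Things in the scene. Friction and masses are not known exactly. Their poses are not given: they have to be found in the camera images.
- cabinet: low fixed grey cabinet with a clear top and a sloping front, 270 (own x) x 218 (y) x 51 mm high, on the bench; origin under its centre, at bench height. The front faces own -x. Two bays side by side, 96 mm wide, 42 mm clear height, floors 4.5 mm above the bench, split by a 16 mm divider. One dish lies far back in one bay, one fittings box in the other (which is which varies)
- flap (a joint): aluminium front flap, 214 mm wide, about 70 mm high, 4 mm thick, hinged at its lower edge; 0 = shut (leaning back 35 degrees, held by its weight), grows as it comes down, 2.18 rad = fully down, flat on the bench as an apron level with the bay floors, with a bevelled outer edge
- flap_hinge (a point): middle of the flap's hinge line, fixed to the cabinet: 135 mm in front of the cabinet's centre (own -x), 2.5 mm above the bench
- flap_grip (a point): centre of the dark round bar (24 mm long along the cabinet's y, 9 mm thick) at the end of the flap's bent pull tab (18 mm wide, mid-flap). It moves with the flap, 96 mm from the hinge line: when shut 71 mm above the bench (20 mm above the clear top) and 67 mm behind the hinge; when down 18 mm above the bench and 95 mm in front of it
- bay_left (a point): middle of the mouth of the bay on the cabinet's own +y side: on the hinge line, at floor height. The bay runs 265 mm back from here along the cabinet's own +x; the clear top begins 37 mm back, its upper face 51 mm above the bench
- bay_right (a point): the same for the bay on the own -y side
- dish_1: loose covered round clear petri dish, 69 mm across the cover (64 mm at the base), 14 mm high, 20 g; origin at the centre of its underside, z up
- dish_2: second loose petri dish, the same
- box_1: loose closed fittings box, white with an orange lid, 100 (own x) by 68 (own y) by 28 mm high, 120 g; origin at the centre of its underside; goes into a bay lengthwise
- stored_dish: petri dish of the same kind already lying in one of the bays; marks the bay for dishes
- stored_box: fittings box of the same kind already lying in the other bay; marks the bay for boxes
- timer: white timer, 70 x 64 x 20 mm, to be left alone; origin at the centre of its underside
- syringe: syringe lying on the bench, 110 (own x) x 24 x 24 mm, to be left alone; origin under its centre
- marker_pen: white marker pen lying on the bench, 135 (own x) x 15 x 15 mm, to be left alone; origin under its centre
- brass_weight: brass weight, 27 mm across, 43 mm high, to be left alone; origin at the centre of its underside
- tip_box: blue box of pipette tips with a clear lid, 100 (own x) x 70 x 58 mm, to be left alone; origin at the centre of its underside
- tape_roll: roll of tape lying flat, 96 mm across, 25 mm high, to be left alone; origin at the centre of its underside

How it is judged:
By the outcome, as a careful person would: the job done as asked, in the order asked, and still so for the second after the job is handed in, with the robot touching nothing.
It also fails if it takes over 72 s, if anything falls off the work surface, if the arm or the gripper's body presses on something with over 40 N, if the wrist force passes 120 N, or if a joint passes its speed limit or range.

## Working session

There is one attempt and no reset: what is moved stays moved. The work goes in short steps, Python scripts to look and compute and a tool call to move; the robot and the scene stay as the last step left them, time stands still between calls to the robot, and variables do not carry over. Pictures are saved under pics/ and viewed, at most 10 in all, crops included, and the job is handed in when it is done.

Besides the shell and the picture viewer there is one more tool, called after "Request:" as a command line: name --argument value ..., lists and objects as JSON in quotes. move_arm: Moves the arm, as the interface text tells. Its arguments: {"type":"object","properties":{"targets":{"type":"array"},"grip_force":{"type":"number"}},"required":["targets"]}

```bash
mkdir -p pics; ls; python3 - <<'E'
from cell import ctrl
import cv2,numpy as np
np.set_printoptions(precision=4,suppress=True)
s=ctrl.get_state();print(s)
for n in("top","scene"):
    im=ctrl.camera(n);cv2.imwrite(f"pics/{n}0.png",im[:,:,::-1]);c=ctrl.get_calibration(n);print(n,c)
print(ctrl.get_calibration("wrist"))
E
```

```text
pics
{'time': 0.0, 'joint_positions': array([ 1.0923,  0.6001, -0.0025,  1.6001,  0.0018,  0.9429, -0.0798]), 'dq': array([-0.0003,  0.0007,  0.0019, -0.0009, -0.0005, -0.0001, -0.0005]), 'joint_efforts': array([ -0.0012, -76.5068,   1.4963, -25.2351,  -0.0525,   0.0169,
         0.0002]), 'position': array([ 0.2833, -0.6668,  0.2317]), 'tcp_rot': array([-0.0008,  0.9799,  0.1996, -0.0002]), 'ft_force': array([-0.5415, -0.1574, -0.4423]), 'ft_torque': array([ 0.0202, -0.0096,  0.0233]), 'grasp_force': 0.0, 'grip_width': 1.0001947735839225}
top {'K': array([[391.9614,   0.    , 283.6213],
       [  0.    , 391.9614, 203.4438],
       [  0.    ,   0.    ,   1.    ]]), 'pose': array([[-0.0242,  0.9943, -0.1035,  0.3715],
       [-0.9997, -0.0246, -0.0027, -0.1315],
       [-0.0052,  0.1034,  0.9946,  1.3546],
       [ 0.    ,  0.    ,  0.    ,  1.    ]])}
scene {'K': array([[496.8343,   0.    , 275.231 ],
       [  0.    , 496.8343, 201.3451],
       [  0.    ,   0.    ,   1.    ]]), 'pose': array([[-0.4608,  0.6041, -0.6501, -0.5016],
       [-0.8875, -0.3138,  0.3375,  0.3948],
       [-0.0001,  0.7325,  0.6808,  1.1201],
       [ 0.    ,  0.    ,  0.    ,  1.    ]])}
{'K': array([[325.1923,   0.    , 279.5126],
       [  0.    , 325.1923, 209.979 ],
       [  0.    ,   0.    ,   1.    ]]), 'mount': array([[ 0.0012,  0.9597,  0.2811,  0.0783],
       [ 1.    , -0.001 , -0.0008, -0.0002],
       [-0.0005,  0.2811, -0.9597, -0.152 ],
       [ 0.    ,  0.    ,  0.    ,  1.    ]])}
```

View pics/top0.png

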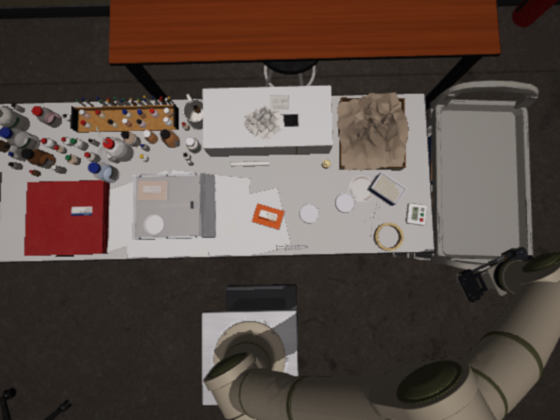

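View pics/scene0.png

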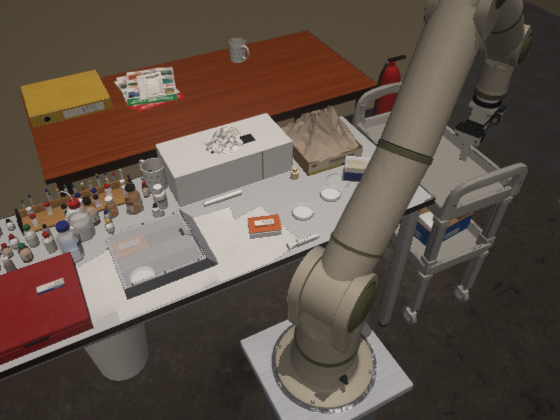

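The top view shows the cabinet at about (170,207) with its front to the right (flap at 208,205). The stored box is in the upper bay (152,189) and the stored dish in the lower bay (153,225). The loose box is at (268,216) and the dishes at (309,213) and (345,203). I'll enlarge it before measuring.

```bash
python3 - <<'E'
import cv2
im=cv2.imread("pics/top0.png")
cv2.imwrite("pics/topc.png",cv2.resize(im[160:262,120:280],None,fx=5,fy=5,interpolation=cv2.INTER_CUBIC))
cv2.imwrite("pics/topd.png",cv2.resize(im[150:260,240:440],None,fx=4,fy=4,interpolation=cv2.INTER_CUBIC))
E
```

```text
(no output)
```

View pics/topc.png

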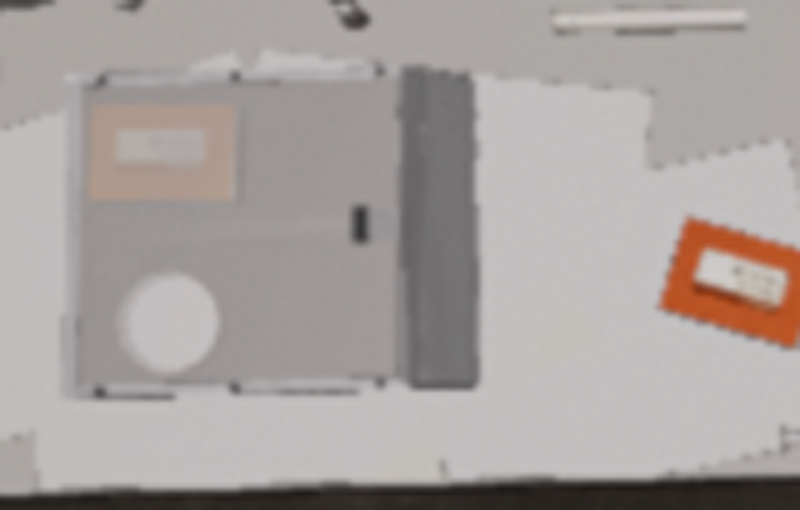

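View pics/topd.png

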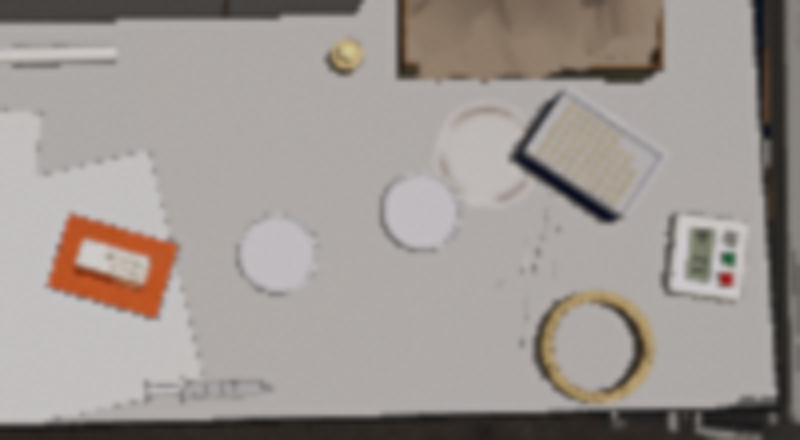

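```bash
cat > h.py <<'E'
import numpy as np,cv2
from cell import ctrl
from scipy.spatial.transform import Rotation as R
np.set_printoptions(precision=4,suppress=True)
def ray(n,uv,z,cal=None):
    c=ctrl.get_calibration(n);K=c["K"];T=c["pose"]
    d=T[:3,:3]@np.array([(uv[0]-K[0,2])/K[0,0],-(uv[1]-K[1,2])/K[1,1],-1]);o=T[:3,3]
    return o+d*(z-o[2])/d[2]
def wray(s,uv,z):
    c=ctrl.get_calibration("wrist");K=c["K"];M=c["mount"]
    a=(uv[0]-K[0,2])/K[0,0];b=(uv[1]-K[1,2])/K[1,1];r=np.hypot(a,b)
    d=np.array([a/r*np.sin(r),-b/r*np.sin(r),-np.cos(r)])
    q=s["tcp_rot"];Rt=R.from_quat([q[1],q[2],q[3],q[0]]).as_matrix()
    o=s["position"]+Rt@M[:3,3];d=Rt@M[:3,:3]@d
    return o+d*(z-o[2])/d[2]
def wproj(s,p):
    c=ctrl.get_calibration("wrist");K=c["K"];M=c["mount"]
    q=s["tcp_rot"];Rt=R.from_quat([q[1],q[2],q[3],q[0]]).as_matrix()
    v=M[:3,:3].T@(Rt.T@(np.array(p)-s["position"])-M[:3,3])
    v=np.array([v[0],-v[1],-v[2]]);h=np.hypot(v[0],v[1]);t=np.arctan2(h,v[2])
    return K[0,2]+K[0,0]*t*v[0]/h,K[1,2]+K[1,1]*t*v[1]/h
def tip(): # one line summary
    s=ctrl.get_state();q=s["tcp_rot"]
    print("t",round(s["time"],2),"p",s["position"],"R\n",R.from_quat([q[1],q[2],q[3],q[0]]).as_matrix(),"f",s["ft_force"],"w",s["grip_width"]);return s
E
python3 - <<'E'
from h import *
im=cv2.imread("pics/top0.png");hsv=cv2.cvtColor(im,cv2.COLOR_BGR2HSV)
m=cv2.inRange(hsv,(5,170,120),(20,255,255));m[:,:240]=0;m[:,300:]=0;m[:195]=0
m=cv2.morphologyEx(m,cv2.MORPH_CLOSE,np.ones((9,9)))
c=max(cv2.findContours(m,0,1)[0],key=cv2.contourArea);r=cv2.minAreaRect(c);b=cv2.boxPoints(r)
B=np.array([ray("top",p,.028) for p in b]);print("box",B.mean(0),"sides",np.linalg.norm(B-np.roll(B,1,0),axis=1));L=B-np.roll(B,1,0);l=L[np.argmax(np.linalg.norm(L,axis=1))];print("box yaw deg",np.degrees(np.arctan2(l[1],l[0])))
u=lambda x,y:(119.6+x/5,159.6+y/5); v=lambda x,y:(239.6+x/4,149.6+y/4)
print("dishA",ray("top",v(277,255),.014),ray("top",v(419,211),.014), "w",np.linalg.norm(ray("top",v(238,255),.014)-ray("top",v(315,255),.014)))
h1=ray("top",u(478,75),.0035);h2=ray("top",u(477,385),.0035)
print("hinge ends",h1,h2,np.linalg.norm(h1-h2),"mid",(h1+h2)/2)
t=[ray("top",u(*p),.051) for p in((66,80),(66,397))];print("back",t)
print("grip",ray("top",u(361,224),.071))
sg=ray
print("stdish",ray("top",u(170,322),.0185),"stbox",ray("top",u(163,153),.0325))
for n,p in dict(pen=(55,53),weight=(346,55),syr1=(145,392),syr2=(270,386),paper=(0,0)).items(): print(n,ray("top",v(*p),.01))
print("paperedge",ray("top",u(400,488),0))
# scene check of dishes
print("scene dishA",ray("scene",(303,212),.014),"B",ray("scene",(330,195),.014),"box",ray("scene",(265,225),.028))
E
```

```text
box [ 0.4681 -0.0731  0.028 ] sides [0.0912 0.0605 0.0917 0.0604]
box yaw deg -108.1595402178493
dishA [ 0.4748 -0.2136  0.014 ] [ 0.5097 -0.3367  0.014 ] w 0.06597620923335737
hinge ends [0.6194 0.1087 0.0035] [0.4034 0.1108 0.0035] 0.21601274199089773 mid [0.5114 0.1097 0.0035]
back [array([0.6143, 0.3786, 0.051 ]), array([0.401 , 0.3753, 0.051 ])]
grip [0.5095 0.1745 0.071 ]
stdish [0.451  0.3176 0.0185] stbox [0.5656 0.3188 0.0325]
pen [ 0.6564 -0.0258  0.01  ]
weight [ 0.6482 -0.2793  0.01  ]
syr1 [ 0.3608 -0.0978  0.01  ]
syr2 [ 0.3633 -0.2044  0.01  ]
paper [0.7048 0.0216 0.01  ]
paperedge [0.3344 0.1647 0.    ]
scene dishA [ 0.4695 -0.2092  0.014 ] B [ 0.4985 -0.3289  0.014 ] box [ 0.4612 -0.0695  0.028 ]
```

The top crop shows the bar at about (361,224), the hinge edge at x≈477, and the stored items at (163,153) and (170,322). Both dishes and the box stand clear of their neighbours. The other crop shows the dishes at (277,255) and (419,211).

The sizes check out: the hinge measures 216 mm against 214, and the dish about 67 mm against 69. I'll turn the tool so its x axis runs along world +y, then travel over.

Request:
move_arm --targets '[[[-1,1,0,0,0,0,-0.0924],[-1,1,0,0,0,0,-0.0924],[-1,1,0,0,0,0,-0.0924],[-1,1,0,0,0,0,-0.0924],[-1,1,0,0,0,0,-0.0924],[-1,1,0,0,0,0,-0.0924],[-1,1,0,0,0,0,-0.0924],[-1,1,0,0,0,0,-0.0924],[-1,1,0.5,0,0,0,0],[-1,1,0.5,0,0,0,0]]]'

```text
time: 1.1
position: [0.3964, -0.5072, 0.2322]
tcp_rot: [-0.0, 0.71, 0.704, 0.0]
ft_force: [-0.4, 0.9, 0.9]
grip_width: 1.001
grasp_force: 0.0
```

Request:
move_arm --targets '[[[-1,1,0.5,0,0,0,0],[-1,1,0.5,0,0,0,0],[-1,1,0.5,0,0,0,0],[-1,1,0.5,0,0,0,0],[-1,1,0.5,0,0,0,0],[-1,1,0.5,0,0,0,0],[-1,1,0.5,0,0,0,0],[-1,1,0.5,0,0,0,0],[-1,1,0.5,0,0,0,0],[-1,1,0.5,0,0,0,0]]]'

```text
time: 2.1
position: [0.4984, -0.3079, 0.2323]
tcp_rot: [-0.0, 0.71, 0.704, -0.0]
ft_force: [-0.2, 0.3, -0.1]
grip_width: 1.0
grasp_force: 0.0
```

```bash
python3 - <<'E'
from h import *
s=tip();im=ctrl.camera("wrist")
for n,p in dict(A=(.4748,-.2136,.014),B=(.5097,-.3367,.014),box=(.468,-.073,.028)).items(): print(n,wproj(s,p))
np.save("s1.npy",np.r_[s["position"],s["tcp_rot"]]);cv2.imwrite("pics/w1.png",im[:,:,::-1])
E
```

```text
t 2.1 p [ 0.4984 -0.3079  0.2323] R
 [[ 0.0079  1.     -0.0006]
 [ 1.     -0.0079  0.0002]
 [ 0.0002 -0.0006 -1.    ]] f [-0.1588  0.2515 -0.0523] w 1.0003636312649893
A (np.float64(257.924548442601), np.float64(103.58429433568028))
B (np.float64(289.2177506204404), np.float64(208.8021760505949))
box (np.float64(250.58393694645358), np.float64(-16.60460520484395))
```

View pics/w1.png

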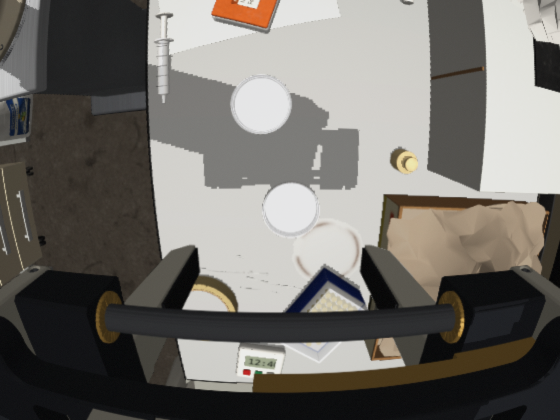

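The wrist view has dish A at (262,104) and dish B at (290,208), both close to the predicted pixels, and the box at the top near (247,5). I'll carry on toward the cabinet.

Request:
move_arm --targets '[[[-1,1,0,0,0,0,0],[-1,1,0,0,0,0,0],[-1,1,0,0,0,0,0],[-1,1,0,0,0,0,0],[-1,1,0,0,0,0,0],[-1,1,0,0,0,0,0],[-1,1,0,0,0,0,0],[-1,1,0,0,0,0,0],[-1,1,0,0,0,0,0],[-1,1,0,0,0,0,0]]]'

```text
time: 3.15
position: [0.4996, -0.1082, 0.2325]
tcp_rot: [-0.0, 0.71, 0.704, -0.0]
ft_force: [0.4, -0.2, 0.1]
grip_width: 1.003
grasp_force: 0.0
```

Request:
move_arm --targets '[[[-1,1,0.1,0,0,0,0],[-1,1,0.1,0,0,0,0],[-1,1,0.1,0,0,0,0],[-1,1,0.1,0,0,0,0],[-1,1,0.1,0,0,0,0],[-1,1,0.1,0,0,0,0],[-1,1,0,0,0,0,0],[-1,1,0,0,0,0,0],[-1,1,0,0,0,0,0],[-1,0,0,0,0,0,0]]]'

```text
time: 4.15
position: [0.5132, 0.0737, 0.2326]
tcp_rot: [-0.0, 0.709, 0.706, 0.0]
ft_force: [0.2, -0.5, 0.3]
grip_width: 0.999
grasp_force: 0.0
```

```bash
python3 - <<'E'
from h import *
a=np.load("s1.npy");s1=dict(position=a[:3],tcp_rot=a[3:])
print("A",wray(s1,(262,104),.014),"B",wray(s1,(290.5,208),.014))
s=tip();im=ctrl.camera("wrist")
for n,p in dict(bar=(.51,.176,.071),hl=(.403,.108,.003),hr=(.617,.108,.003),box=(.468,-.073,.028)).items(): print(n,wproj(s,p))
np.save("s2.npy",np.r_[s["position"],s["tcp_rot"]]);cv2.imwrite("pics/w2.png",im[:,:,::-1])
E
```

```text
A [ 0.4794 -0.2142  0.014 ] B [ 0.5112 -0.3357  0.014 ]
t 4.15 p [0.5132 0.0737 0.2326] R
 [[ 0.0042  1.      0.0001]
 [ 1.     -0.0042  0.0012]
 [ 0.0012  0.0001 -1.    ]] f [ 0.1892 -0.5163  0.2806] w 0.9988554755700717
bar (np.float64(275.71709661684423), np.float64(92.65906850429766))
hl (np.float64(188.11157496642852), np.float64(156.54012843616644))
hr (np.float64(365.5750588043711), np.float64(155.8445397401712))
box (np.float64(244.61308620060817), np.float64(300.2599212608699))
```

View pics/w2.png

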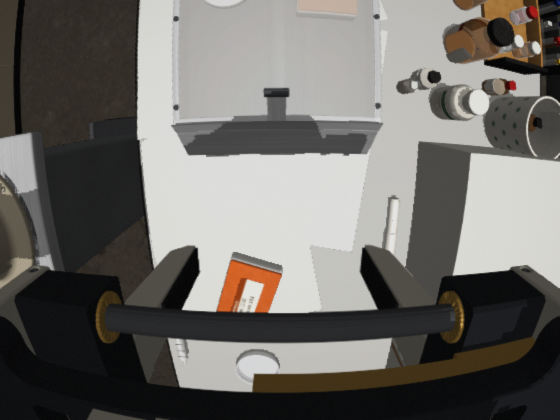

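The bar is at (276,92) and the hinge corners at (190,153) and (364,152), all within a pixel or two of prediction. I'll descend over the bar and pinch its ends.

Request:
move_arm --targets '[[[-1,1,-0.025,0.7,0,0,0],[-1,1,-0.025,0.7,0,0,0],[-1,1,-0.025,0.7,0,0,0],[-1,1,-0.025,0.7,0,0,0],[-1,1,-0.025,0.7,0,0,0],[-1,0.14,0,1,0,0,0],[-1,0,0,1,0,0,0],[-1,0,0,1,0,0,0],[-1,0,0,1,0,0,0],[-1,0,0,0.58,0,0,0]]]'

```text
time: 5.2
position: [0.5114, 0.1723, 0.0695]
tcp_rot: [-0.0, 0.71, 0.704, -0.001]
ft_force: [-0.4, -0.2, 0.2]
grip_width: 0.997
grasp_force: 0.0
```

Request:
move_arm --targets '[[[1,0,0,0,0,0,0],[1,0,0,0,0,0,0],[1,0,0,0,0,0,0],[1,0,0,0,0,0,0],[1,0,0,0,0,0,0],[1,0,0,0,0,0,0]]]' --grip_force 15

```text
time: 5.8
position: [0.5118, 0.1739, 0.0714]
tcp_rot: [0.0, 0.71, 0.704, 0.0]
ft_force: [0.8, 0.3, 0.5]
grip_width: 0.538
grasp_force: 0.0
```

Request:
move_arm --targets '[[[1,0.1,0,0,0,0,0],[1,0,0,0,0,0,0],[1,0,0,0,0,0,0],[1,0,0,0,0,0,0],[1,0,0,0,0,0,0],[1,0,0,0,0,0,0]]]'

```text
time: 6.4
position: [0.5105, 0.176, 0.0709]
tcp_rot: [-0.0, 0.71, 0.704, -0.001]
ft_force: [-4.8, 1.8, 3.3]
grip_width: 0.257
grasp_force: 15.0
```

The opening is 0.257 × 93 = 23.9 mm, so the bar is held by its ends. Next I'll work out the arc.

```bash
python3 -c "
import numpy as np
f=np.radians(134.4-np.arange(26)*5.004);y=-.096*np.cos(f);z=.096*np.sin(f)
for a,b in zip(np.diff(y)/.02,-np.diff(z)/.02):print('[1, %.2f, 0, %.2f, 0, 0, 0]'%(a,b),end=', ')"
```

```text
[1, -0.31, 0, -0.28, 0, 0, 0], [1, -0.34, 0, -0.25, 0, 0, 0], [1, -0.36, 0, -0.22, 0, 0, 0], [1, -0.37, 0, -0.19, 0, 0, 0], [1, -0.39, 0, -0.16, 0, 0, 0], [1, -0.40, 0, -0.12, 0, 0, 0], [1, -0.41, 0, -0.09, 0, 0, 0], [1, -0.42, 0, -0.05, 0, 0, 0], [1, -0.42, 0, -0.01, 0, 0, 0], [1, -0.42, 0, 0.02, 0, 0, 0], [1, -0.41, 0, 0.06, 0, 0, 0], [1, -0.41, 0, 0.10, 0, 0, 0], [1, -0.40, 0, 0.13, 0, 0, 0], [1, -0.39, 0, 0.16, 0, 0, 0], [1, -0.37, 0, 0.20, 0, 0, 0], [1, -0.35, 0, 0.23, 0, 0, 0], [1, -0.33, 0, 0.26, 0, 0, 0], [1, -0.31, 0, 0.29, 0, 0, 0], [1, -0.28, 0, 0.31, 0, 0, 0], [1, -0.25, 0, 0.34, 0, 0, 0], [1, -0.22, 0, 0.36, 0, 0, 0], [1, -0.19, 0, 0.37, 0, 0, 0], [1, -0.16, 0, 0.39, 0, 0, 0], [1, -0.12, 0, 0.40, 0, 0, 0], [1, -0.09, 0, 0.41, 0, 0, 0],
```

Request:
move_arm --targets '[[[1,-0.31,0,-0.28,0,0,0],[1,-0.34,0,-0.25,0,0,0],[1,-0.36,0,-0.22,0,0,0],[1,-0.37,0,-0.19,0,0,0],[1,-0.39,0,-0.16,0,0,0],[1,-0.4,0,-0.12,0,0,0],[1,-0.41,0,-0.09,0,0,0],[1,-0.42,0,-0.05,0,0,0],[1,-0.42,0,-0.01,0,0,0],[1,0,0,0,0,0,0]]]'

```text
time: 7.4
position: [0.5107, 0.1056, 0.0984]
tcp_rot: [0.0, 0.711, 0.704, -0.001]
ft_force: [-5.9, -0.1, -0.5]
grip_width: 0.251
grasp_force: 15.0
```

Request:
move_arm --targets '[[[1,-0.42,0,0.02,0,0,0],[1,-0.41,0,0.06,0,0,0],[1,-0.41,0,0.1,0,0,0],[1,-0.4,0,0.13,0,0,0],[1,-0.39,0,0.16,0,0,0],[1,-0.37,0,0.2,0,0,0],[1,-0.35,0,0.23,0,0,0],[1,-0.33,0,0.26,0,0,0]]]'

```text
time: 8.2
position: [0.5109, 0.0451, 0.0749]
tcp_rot: [0.0, 0.71, 0.704, 0.0]
ft_force: [-3.2, 0.6, 0.2]
grip_width: 0.255
grasp_force: 15.0
```

Request:
move_arm --targets '[[[1,-0.31,0,0.29,0,0,0],[1,-0.28,0,0.31,0,0,0],[1,-0.25,0,0.34,0,0,0],[1,-0.22,0,0.36,0,0,0],[1,-0.19,0,0.37,0,0,0],[1,-0.16,0,0.39,0,0,0],[1,-0.12,0,0.4,0,0,0],[1,-0.09,0,0.38,0,0,0],[1,0,0,0,0,0,0]]]'

```text
time: 9.1
position: [0.5108, 0.0137, 0.0175]
tcp_rot: [0.0, 0.71, 0.704, 0.0]
ft_force: [0.7, -2.3, 0.3]
grip_width: 0.255
grasp_force: 15.0
```

The flap is down: the bar reads z = 17.5 mm and y = 0.0137, which puts the hinge at y ≈ 0.1087. I'll release and go over the box.

Request:
move_arm --targets '[[[-1,0,0,0,0,0,0],[-1,0,0,0,0,0,0],[-1,0,0,-0.5,0,0,0],[-1,0,0,-1,0,0,0],[-1,0,0,-1,0,0,0],[-1,0,0,-1,0,0,0],[-1,-1,-0.5,-1,0,0,0],[-1,-1,-0.5,-1,0,0,0],[-1,-1,-0.5,-1,0,0,0],[-1,-1,-0.6,-1,0,0,0]]]'

```text
time: 10.1
position: [0.4671, -0.0668, 0.17]
tcp_rot: [0.0, 0.71, 0.704, 0.0]
ft_force: [-0.3, -1.4, -0.6]
grip_width: 0.994
grasp_force: 0.0
```

Request:
move_arm --targets '[[[-1,-0.3,0,-1,0,0,0.065],[-1,0,0,-1,0,0,0.065],[-1,0,0,-1,0,0,0.07],[-1,0,0,0,0,0,0]]]'

```text
time: 10.5
position: [0.4684, -0.0721, 0.2314]
tcp_rot: [0.002, 0.812, 0.583, 0.002]
ft_force: [0.1, 0.1, 0.7]
grip_width: 0.996
grasp_force: 0.0
```

```bash
python3 - <<'E'
from h import *
s=tip();im=ctrl.camera("wrist")[:,:,::-1].copy();cv2.imwrite("pics/w3.png",im)
hsv=cv2.cvtColor(im,cv2.COLOR_BGR2HSV);m=cv2.inRange(hsv,(3,170,120),(20,255,255));m[290:]=0
m=cv2.morphologyEx(m,cv2.MORPH_CLOSE,np.ones((25,25)));m=cv2.morphologyEx(m,cv2.MORPH_OPEN,np.ones((5,5)))
c=max(cv2.findContours(m,0,1)[0],key=cv2.contourArea)
P=np.array([wray(s,p[0],.028)[:2] for p in c],np.float32);r=cv2.minAreaRect(P*1000);print(r,wproj(s,(.468,-.073,.028)),cv2.boundingRect(c))
q=cv2.boxPoints(r)/1000;print(q)
E
```

```text
t 10.5 p [ 0.4684 -0.0721  0.2314] R
 [[ 0.3192  0.9477  0.0046]
 [ 0.9477 -0.3192 -0.0009]
 [ 0.0006  0.0046 -1.    ]] f [0.1446 0.1367 0.6849] w 0.9963515336223172
((469.08685302734375, -71.34968566894531), (95.77507781982422, 63.36207962036133), 72.55708312988281) (np.float64(278.4399563572734), np.float64(188.7530181545485)) (251, 144, 57, 84)
[[ 0.4245 -0.1075]
 [ 0.485  -0.1265]
 [ 0.5137 -0.0352]
 [ 0.4532 -0.0162]]
```

The box centre is (0.469, −0.0715) with yaw 72.6°. The mask measures 96 × 63 mm against the true 100 × 68. The tool is lined up within about 1°, so I'll descend and grip.

Request:
move_arm --targets '[[[-1,0,0,1,0,0,-0.012],[-1,0,0,1,0,0,0],[-1,0,0,1,0,0,0],[-1,0,0,1,0,0,0],[-1,0,0,1,0,0,0],[-1,0,0,1,0,0,0],[-1,0,0,1,0,0,0],[-1,0,0,1,0,0,0],[-1,0,0,1,0,0,0],[-1,0,0,1,0,0,0]]]'

```text
time: 11.55
position: [0.4668, -0.0717, 0.0271]
tcp_rot: [-0.001, 0.805, 0.593, -0.0]
ft_force: [0.4, -0.4, 0.5]
grip_width: 1.002
grasp_force: 0.0
```

Request:
move_arm --targets '[[[-1,0,0,0.6,0,0,0],[0,0,0,0,0,0,0],[1,0,0,0,0,0,0],[1,0,0,0,0,0,0],[1,0,0,0,0,0,0],[1,0,0,0,0,0,0],[1,0,0,0,0,0,0]]]' --grip_force 25

```text
time: 12.25
position: [0.4675, -0.0722, 0.0165]
tcp_rot: [-0.0, 0.806, 0.592, -0.0]
ft_force: [-0.6, -0.8, -0.9]
grip_width: 0.729
grasp_force: 25.0
```

Gripped: 0.729 × 93 = 67.8 mm. Now I'll lift, square up and carry to above the apron of the far bay.

Request:
move_arm --targets '[[[1,0,0,-1,0,0,0],[1,0,0,-1,0,0,0],[1,0,0,-0.3,0,0,-0.063],[1,0,0,0,0,0,-0.063],[1,0,0,0,0,0,-0.063],[1,0.7,0.6,0,0,0,0],[1,1,0.7,0,0,0,0],[1,1,0.7,0,0,0,0],[1,1,0.7,0,0,0,0],[1,1,0.6,0,0,0,0]]]'

```text
time: 13.25
position: [0.5355, 0.0236, 0.0624]
tcp_rot: [-0.0, 0.71, 0.704, 0.0]
ft_force: [-0.6, 0.1, -1.0]
grip_width: 0.727
grasp_force: 25.0
```

Request:
move_arm --targets '[[[1,1,0.6,0,0,0,0],[1,1,0.6,0,0,0,0],[1,1,0.5,0,0,0,0],[1,0.2,0,0,0,0,0],[1,0,0,0,0,0,0]]]'

```text
time: 13.75
position: [0.5684, 0.0866, 0.0622]
tcp_rot: [-0.0, 0.709, 0.705, -0.0]
ft_force: [0.4, -0.6, -1.0]
grip_width: 0.73
grasp_force: 25.0
```

Request:
move_arm --targets '[[[1,0,-0.05,1,0,0,0],[1,0,0,0.8,0,0,0],[1,0,0,0.22,0,0,0],[1,0,0,0,0,0,0]]]'

```text
time: 14.15
position: [0.5668, 0.0842, 0.0217]
tcp_rot: [-0.0, 0.71, 0.704, -0.001]
ft_force: [0.1, 0.0, -1.7]
grip_width: 0.728
grasp_force: 25.0
```

Request:
move_arm --targets '[[[-0.72,0,0,0,0,0,0],[-0.72,0,0,0,0,0,0],[-0.72,0,0,-0.5,0,0,0],[-0.72,0,0,-1,0,0,0],[-0.72,0,0,-1,0,0,0],[0.25,-1,0,0,0,0,0],[0.25,-1,0,0,0,0,0],[0.25,-1,0,0,0,0,0],[0.25,-1,0,0,0,0,0],[0.25,-0.4,0,0,0,0,0]]]'

```text
time: 15.15
position: [0.5671, -0.0051, 0.0729]
tcp_rot: [0.001, 0.71, 0.704, -0.0]
ft_force: [0.2, -0.3, 0.3]
grip_width: 0.475
grasp_force: 0.0
```

Request:
move_arm --targets '[[[0.25,0,0,0,0,0.093,0],[0.25,0,0,0,0,0.093,0],[0.25,0,0,0,0,0.092,0],[0.25,-0.35,0,0.74,0,0,0],[0.25,-0.35,0,0.74,0,0,0],[0.25,-0.34,0,0.74,0,0,0],[0.25,0,0,0,0,0,0]]]'

```text
time: 15.85
position: [0.565, -0.0022, 0.0197]
tcp_rot: [-0.141, 0.694, 0.692, 0.137]
ft_force: [-0.3, -0.1, -0.2]
grip_width: 0.374
grasp_force: 0.0
```

Request:
move_arm --targets '[[[0.25,0.4,0.05,0.0,0,0,0],[0.25,0.46,0.05,0.2,0,0,0],[0.25,0.46,0,0.2,0,0,0],[0.25,0.46,0,0.2,0,0,0],[0.25,0.46,0,0.2,0,0,0],[0.25,0.46,0,0.2,0,0,0],[0.25,0.46,0,0.2,0,0,0],[0.25,0.46,0,0.2,0,0,0]]]'

```text
time: 16.65
position: [0.5685, 0.0738, 0.0236]
tcp_rot: [-0.14, 0.695, 0.691, 0.138]
ft_force: [0.0, -1.6, 1.6]
grip_width: 0.377
grasp_force: 1.0
```

Request:
move_arm --targets '[[[0.25,0.45,-0.02,0.19,0,0,0],[0.25,0.45,-0.02,0.19,0,0,0],[0.25,0.45,0,0.19,0,0,0],[0.25,0.45,0,0.19,0,0,0],[0.25,0.45,0,0.19,0,0,0],[0.25,0.35,0,0.15,0,0,0]]]'

```text
time: 17.25
position: [0.5679, 0.1306, 0.0234]
tcp_rot: [-0.141, 0.695, 0.691, 0.138]
ft_force: [0.5, -2.0, 1.5]
grip_width: 0.376
grasp_force: 1.0
```

Request:
move_arm --targets '[[[0.25,0.2,0,0.08,0,0,0],[0.25,0.15,0,0.06,0,0,0],[0.25,0,0,0,0,0,0]]]'

```text
time: 17.55
position: [0.568, 0.1375, 0.0235]
tcp_rot: [-0.141, 0.695, 0.691, 0.138]
ft_force: [0.3, -0.9, 0.1]
grip_width: 0.377
grasp_force: 0.0
```

Request:
move_arm --targets '[[[0.25,0.23,0,0.1,0,0,0],[0.25,0,0,0,0,0,0],[0.25,-0.92,0,-0.39,0,0,0],[0.25,-0.92,0,-0.39,0,0,0],[0.25,-0.92,0,-0.39,0,0,0],[0.25,-0.92,0,-0.39,0,0,0],[0.25,-0.92,0,-0.6,0,0,0],[-1,-0.9,0,-1,0,-0.084,0],[-1,-0.9,-0.2,-1,0,-0.084,0],[-1,-1,-0.3,-0.8,0,-0.084,0]]]'

```text
time: 18.55
position: [0.5579, -0.0304, 0.0682]
tcp_rot: [0.0, 0.71, 0.704, -0.002]
ft_force: [-0.7, 0.6, -0.5]
grip_width: 0.581
grasp_force: 0.0
```

Request:
move_arm --targets '[[[-1,-1,-0.4,0,0,0,0],[-1,-1,-0.4,0,0,0,0],[-1,-1,-0.4,0,0,0,0],[-1,-1,-0.4,0,0,0,0],[-1,-1,-0.4,0,0,0,0],[-1,-1,-0.4,0,0,0,0],[-1,-1,-0.4,0,0,0,0],[-1,-1,-0.4,0,0,0,0],[-1,-0.8,0,0,0,0,0],[-1,0,0,0,0,0,0]]]'

```text
time: 19.55
position: [0.4919, -0.2062, 0.067]
tcp_rot: [-0.002, 0.71, 0.704, -0.001]
ft_force: [0.3, -0.2, 0.3]
grip_width: 0.998
grasp_force: 0.0
```

Request:
move_arm --targets '[[[-1,-0.4,-0.7,0,0,0,0],[-1,0,0,0.9,0,0,0],[-1,0,0,0.9,0,0,0],[-1,0,0,0.7,0,0,0],[-0.3,0,0,0,0,0,0],[0,0,0,0,0,0,0],[1,0,0,0,0,0,0],[1,0,0,0,0,0,0],[1,0,0,0,0,0,0],[1,0,0,0,0,0,0]]]' --grip_force 8

```text
time: 20.55
position: [0.4784, -0.2119, 0.0178]
tcp_rot: [-0.001, 0.709, 0.705, -0.001]
ft_force: [-0.3, 1.2, 7.3]
grip_width: 0.688
grasp_force: 8.0
```

```bash
python3 - <<'E'
from h import *
s=tip();im=ctrl.camera("wrist");print(wproj(s,(.4784,-.214,.014)))
cv2.imwrite("pics/w4.png",cv2.resize(im[120:400,120:440,::-1],None,fx=2,fy=2))
E
```

```text
t 20.55 p [ 0.4784 -0.2119  0.0178] R
 [[ 0.0055  1.     -0.0033]
 [ 1.     -0.0055  0.0008]
 [ 0.0008 -0.0033 -1.    ]] f [-0.2542  1.2486  7.3226] w 0.6875118263960508
(np.float64(279.460289578002), np.float64(272.2068000924505))
```

View pics/w4.png

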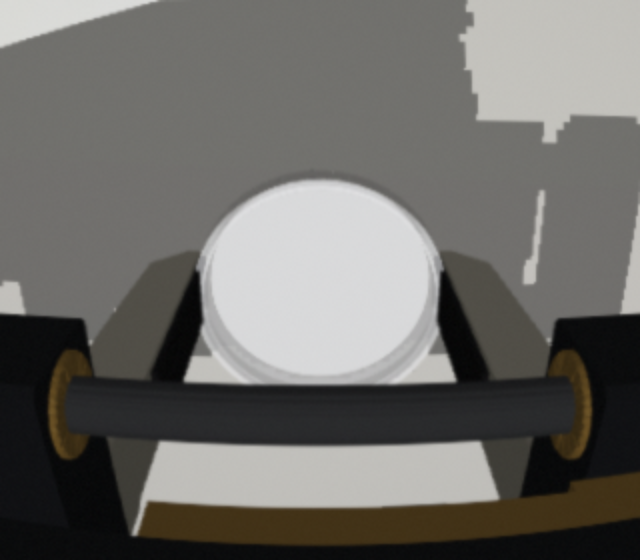

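The dish sits squarely between the pads, at crop (320,280). But the opening is 64 mm, so the pads hold its base, with some upward force. I'll lift slightly to test.

Request:
move_arm --targets '[[[1,0,0,-0.1,0,0,0],[1,0,0,-0.1,0,0,0],[1,0,0,-0.2,0,0,0],[1,0,0,0,0,0,0]]]'

```text
time: 21.0
position: [0.4783, -0.212, 0.0257]
tcp_rot: [-0.002, 0.709, 0.705, -0.001]
ft_force: [-1.1, 0.4, -0.2]
grip_width: 0.69
grasp_force: 8.0
```

Request:
move_arm --targets '[[[1,0,0,-1,0,0,0],[1,0,0,-1,0,0,0],[1,0.7,0,-0.5,0,0,0],[1,1,-0.1,0,0,0,0],[1,1,-0.1,0,0,0,0],[1,1,-0.1,0,0,0,0],[1,1,-0.1,0,0,0,0],[1,1,-0.1,0,0,0,0],[1,1,-0.1,0,0,0,0],[1,1,-0.1,0,0,0,0]]]'

```text
time: 22.0
position: [0.4648, -0.056, 0.0753]
tcp_rot: [-0.002, 0.709, 0.705, -0.001]
ft_force: [0.2, 0.5, -0.3]
grip_width: 0.69
grasp_force: 8.0
```

Request:
move_arm --targets '[[[1,1,0,0,0,0,0],[1,1,0,0,0,0,0],[1,1,0,0,0,0,0],[1,1,0,0,0,0,0],[1,1,0,0,0,0,0],[1,1,0,0,0,0,0],[1,1,0,0,0,0,0],[1,0,0,0,0,0,0]]]'

```text
time: 22.8
position: [0.4657, 0.0859, 0.0755]
tcp_rot: [-0.002, 0.707, 0.707, -0.0]
ft_force: [-0.5, -0.2, 0.3]
grip_width: 0.69
grasp_force: 8.0
```

```bash
python3 - <<'E'
from h import *
s=tip();im=ctrl.camera("wrist")
cv2.imwrite("pics/w5.png",im[:,:,::-1])
E
```

```text
t 22.8 p [0.4657 0.0859 0.0755] R
 [[ 0.001   1.     -0.0035]
 [ 1.     -0.001   0.0031]
 [ 0.0031 -0.0035 -1.    ]] f [-0.4681 -0.1813  0.255 ] w 0.6898006110669258
```

View pics/w5.png

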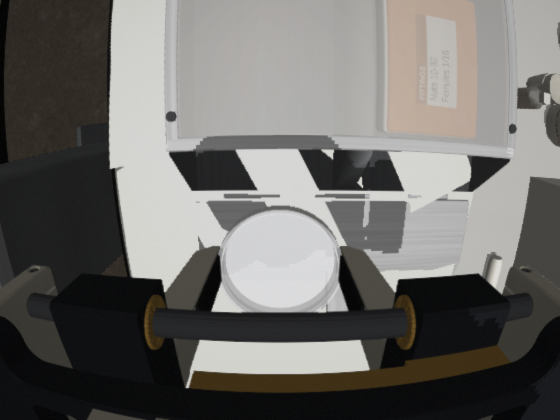

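The dish is held level at (281,258). The box's rear edge is at row ~135, just behind the clear top's front edge at row ~145, so it sits inside its bay. I'll lower the dish onto the apron and release.

Request:
move_arm --targets '[[[1,0,0,1,0,0,0],[1,0,0,1,0,0,0],[1,0,0,0.4,0,0,0],[1,0,0,0.25,0,0,0],[1,0,0,0,0,0,0]]]'

```text
time: 23.35
position: [0.4654, 0.0818, 0.0224]
tcp_rot: [-0.002, 0.709, 0.705, -0.002]
ft_force: [-0.9, -0.2, -0.1]
grip_width: 0.691
grasp_force: 8.0
```

Request:
move_arm --targets '[[[-0.6,0,0,0,0,0,0],[-0.6,0,0,0,0,0,0],[-0.6,0,0,0,0,0,0],[-0.6,0,0,-1,0,0,0],[-0.6,0,0,-1,0,0,0],[0.3,-1,0,-0.5,0,0,0],[0.3,-1,0,0,0,0,0],[0.3,-1,0,0,0,0,0],[0.3,-1,0,0,0,0,0],[0.3,-0.3,0,0,0,0,0]]]'

```text
time: 24.35
position: [0.4653, -0.0059, 0.0728]
tcp_rot: [-0.002, 0.71, 0.704, -0.001]
ft_force: [-0.3, -0.4, -0.9]
grip_width: 0.421
grasp_force: 0.0
```

Request:
move_arm --targets '[[[0.5,0,-0.08,0,0,0.093,0],[0.5,0,-0.07,0,0,0.093,0],[0.5,0,0,0,0,0.092,0],[0.5,-0.3,0,0.68,0,0,0],[0.5,-0.3,0,0.68,0,0,0],[0.5,-0.3,0,0.68,0,0,0],[0.5,0,0,0,0,0,0]]]'

```text
time: 25.05
position: [0.4596, -0.0089, 0.0221]
tcp_rot: [-0.112, 0.702, 0.697, 0.097]
ft_force: [-0.5, -0.8, 0.6]
grip_width: 0.248
grasp_force: 0.0
```

Request:
move_arm --targets '[[[0.5,0,0,-0.1,0,0.067,0],[0.5,0.46,0,0.2,0,0,0],[0.5,0.46,0,0.2,0,0,0],[0.5,0.46,0,0.2,0,0,0],[0.5,0.46,0,0.2,0,0,0],[0.5,0.4,0,0.17,0,0,0],[0.5,0.4,0,0.17,0,0,0],[0.5,0.4,0,0.17,0,0,0],[0.5,0.4,0,0.17,0,0,0]]]'

```text
time: 25.95
position: [0.4602, 0.0663, 0.0247]
tcp_rot: [-0.147, 0.695, 0.691, 0.134]
ft_force: [0.0, -0.5, 0.0]
grip_width: 0.255
grasp_force: 0.1
```

```bash
python3 -c "
from h import *
tip()"
```

```text
t 25.95 p [0.4602 0.0663 0.0247] R
 [[ 0.009   0.9998 -0.0164]
 [ 0.9207 -0.0019  0.3902]
 [ 0.3902 -0.0186 -0.9206]] f [ 0.0085 -0.4959  0.0299] w 0.25530987690198903
```

Request:
move_arm --targets '[[[0.5,0.4,0,0.18,0,0,0],[0.5,0.4,0,0.18,0,0,0],[0.5,0.4,0,0.18,0,0,0],[0.5,0.4,0,0.18,0,0,0],[0.5,0.4,0,0.18,0,0,0],[0.5,0.4,0,0.17,0,0,0],[0.5,0.4,0,0.17,0,0,0],[0.5,0.35,0,0.15,0,0,0],[0.5,0.2,0,0.08,0,0,0],[0.5,0,0,0,0,0,0]]]'

```text
time: 26.95
position: [0.4603, 0.1394, 0.0238]
tcp_rot: [-0.147, 0.695, 0.691, 0.135]
ft_force: [0.1, -0.4, -0.4]
grip_width: 0.254
grasp_force: 0.0
```

Request:
move_arm --targets '[[[0.5,-0.92,0,-0.39,0,0,0],[0.5,-0.92,0,-0.39,0,0,0],[0.5,-0.92,0,-0.39,0,0,0],[0.5,-0.92,0,-0.39,0,0,0],[0.5,-0.92,0,-0.39,0,0,0],[0.5,-0.92,0,-0.6,0,0,0],[0.5,-0.9,0,-1,0,-0.084,0],[0.5,-0.9,0,-1,0,-0.084,0],[0.5,-1,0,-0.8,0,-0.084,0],[-1,-1,0.2,0,0,0,0]]]'

```text
time: 27.95
position: [0.4664, -0.0675, 0.0691]
tcp_rot: [-0.006, 0.704, 0.71, -0.004]
ft_force: [-0.0, 0.4, -0.2]
grip_width: 0.295
grasp_force: 0.0
```

Request:
move_arm --targets '[[[-1,-1,0.2,0,0,0,0],[-1,-1,0.2,0,0,0,0],[-1,-1,0.2,0,0,0,0],[-1,-1,0.2,0,0,0,0],[-1,-1,0.2,0,0,0,0],[-1,-1,0.2,0,0,0,0],[-1,-1,0.2,0,0,0,0],[-1,-1,0.2,0,0,0,0],[-1,-1,0.2,0,0,0,0],[-1,-1,0.2,0,0,0,0]]]'

```text
time: 28.95
position: [0.5038, -0.2731, 0.0644]
tcp_rot: [-0.009, 0.708, 0.706, -0.005]
ft_force: [0.0, -0.4, 0.3]
grip_width: 0.996
grasp_force: 0.0
```

Request:
move_arm --targets '[[[-1,-1,0.2,0,0,0,0],[-1,-1,0.2,0,0,0,0],[-1,-1,0,0,0,0,0],[-1,0,0,0,0,0,0]]]'

```text
time: 29.35
position: [0.5109, -0.3352, 0.0634]
tcp_rot: [-0.009, 0.71, 0.705, -0.005]
ft_force: [-0.4, 0.8, -0.6]
grip_width: 1.001
grasp_force: 0.0
```

```bash
python3 -c "
from h import *
tip()"
```

```text
t 29.35 p [ 0.5109 -0.3352  0.0634] R
 [[ 0.007   0.9998 -0.0197]
 [ 1.     -0.0069  0.0051]
 [ 0.005  -0.0197 -0.9998]] f [-0.4273  0.8128 -0.5986] w 1.0012037448510995
```

Request:
move_arm --targets '[[[-1,0.1,0,0,-0.0125,0,0],[-1,0,0,0.9,0,0,0],[-1,0,0,0.9,0,0,0],[-1,0,0,0.4,0,0,0],[-0.3,0,0,0,0,0,0],[0,0,0,0,0,0,0],[1,0,0,0,0,0,0],[1,0,0,0,0,0,0],[1,0,0,0,0,0,0],[1,0,0,0,0,0,0]]]' --grip_force 8

```text
time: 30.35
position: [0.5123, -0.3302, 0.0206]
tcp_rot: [-0.001, 0.708, 0.706, 0.002]
ft_force: [0.0, 0.3, 3.7]
grip_width: 0.68
grasp_force: 8.0
```

Request:
move_arm --targets '[[[1,0,0,-0.2,0,0,0],[1,0,0,-0.2,0,0,0],[1,0,0,0,0,0,0]]]'

```text
time: 30.65
position: [0.5122, -0.3303, 0.0287]
tcp_rot: [-0.001, 0.708, 0.706, 0.002]
ft_force: [0.2, -0.1, 0.0]
grip_width: 0.684
grasp_force: 8.0
```

Request:
move_arm --targets '[[[1,0,0,-1,0,0,0],[1,0,0,-1,0,0,0],[1,0.6,0,-0.4,0,0,0],[1,1,-0.15,0,0,0,0],[1,1,-0.15,0,0,0,0],[1,1,-0.15,0,0,0,0],[1,1,-0.15,0,0,0,0],[1,1,-0.15,0,0,0,0],[1,1,-0.15,0,0,0,0],[1,1,-0.15,0,0,0,0]]]'

```text
time: 31.65
position: [0.4908, -0.1766, 0.0767]
tcp_rot: [-0.002, 0.708, 0.706, 0.002]
ft_force: [0.6, -0.1, -0.3]
grip_width: 0.682
grasp_force: 8.0
```

Request:
move_arm --targets '[[[1,1,-0.16,0,0,0,0],[1,1,-0.16,0,0,0,0],[1,1,-0.16,0,0,0,0],[1,1,-0.16,0,0,0,0],[1,1,-0.16,0,0,0,0],[1,1,-0.16,0,0,0,0],[1,1,-0.16,0,0,0,0],[1,1,-0.16,0,0,0,0],[1,1,-0.16,0,0,0,0],[1,1,-0.16,0,0,0,0]]]'

```text
time: 32.65
position: [0.4591, 0.0232, 0.0778]
tcp_rot: [-0.002, 0.708, 0.706, 0.002]
ft_force: [0.0, -0.2, -0.1]
grip_width: 0.681
grasp_force: 8.0
```

Request:
move_arm --targets '[[[1,1,-0.16,0,0,0,0],[1,1,-0.16,0,0,0,0],[1,1,-0.16,0,0,0,0],[1,0,0,0,0,0,0]]]'

```text
time: 33.05
position: [0.4498, 0.0851, 0.0784]
tcp_rot: [-0.002, 0.707, 0.708, 0.003]
ft_force: [-0.8, -0.2, 0.3]
grip_width: 0.678
grasp_force: 8.0
```

```bash
python3 - <<'E'
from h import *
s=tip();im=ctrl.camera("wrist")
cv2.imwrite("pics/w6.png",im[:,:,::-1])
E
```

```text
t 33.05 p [0.4498 0.0851 0.0784] R
 [[-0.0014  1.      0.0012]
 [ 1.      0.0014  0.0075]
 [ 0.0075  0.0012 -1.    ]] f [-0.8208 -0.1599  0.2811] w 0.6781765901033817
```

View pics/w6.png

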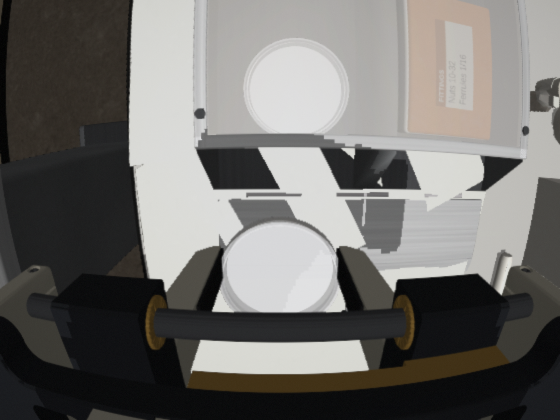

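Dish 1 is inside the bay at (297,88) and dish B is held level at (280,268). I'll lower it, release it, and push it in the same way.

Request:
move_arm --targets '[[[1,0,0,1,0,0,0],[1,0,0,1,0,0,0],[1,0,0,0.45,0,0,0],[1,0,0,0.25,0,0,0],[1,0,0,0,0,0,0]]]'

```text
time: 33.6
position: [0.45, 0.0815, 0.0238]
tcp_rot: [-0.002, 0.708, 0.706, 0.002]
ft_force: [0.1, -1.3, 0.1]
grip_width: 0.678
grasp_force: 8.0
```

Request:
move_arm --targets '[[[-0.6,0,0,0,0,0,0],[-0.6,0,0,0,0,0,0],[-0.6,0,0,0,0,0,0],[-0.6,0,0,-1,0,0,0],[-0.6,0,0,-1,0,0,0],[0.5,-1,0,-0.5,0,0,0],[0.5,-1,0,0,0,0,0],[0.5,-1,0,0,0,0,0],[0.5,-1,0,0,0,0,0],[0.5,-0.3,0,0,0,0,0]]]'

```text
time: 34.6
position: [0.4499, -0.0064, 0.0739]
tcp_rot: [-0.001, 0.709, 0.705, 0.002]
ft_force: [-0.2, -0.0, -0.2]
grip_width: 0.42
grasp_force: 0.0
```

Request:
move_arm --targets '[[[0.5,0,0,0,0,0.09,0],[0.5,0,0,0,0,0.09,0],[0.5,0,0,0,0,0.09,0],[0.5,0,0,0,0,0,0]]]'

```text
time: 35.0
position: [0.4483, -0.0098, 0.07]
tcp_rot: [-0.141, 0.7, 0.687, 0.137]
ft_force: [-1.6, -0.2, -0.3]
grip_width: 0.25
grasp_force: 0.0
```

```bash
python3 -c "
from h import *
tip()"
```

```text
t 35.0 p [ 0.4483 -0.0098  0.07  ] R
 [[ 0.0186  0.9998 -0.0027]
 [ 0.9227 -0.0162  0.3852]
 [ 0.3851 -0.0097 -0.9228]] f [-1.6307 -0.1532 -0.3148] w 0.249998134826522
```

Request:
move_arm --targets '[[[0.5,-0.29,0,0.7,0,0,0],[0.5,-0.29,0,0.7,0,0,0],[0.5,-0.29,0,0.7,0,0,0],[0.5,0,0,0,0,0,0],[0.5,0.46,0,0.19,0,0,0],[0.5,0.46,0,0.19,0,0,0],[0.5,0.46,0,0.19,0,0,0],[0.5,0.4,0,0.17,0,0,0],[0.5,0.4,0,0.17,0,0,0],[0.5,0.4,0,0.17,0,0,0]]]'

```text
time: 36.0
position: [0.4497, 0.0522, 0.027]
tcp_rot: [-0.137, 0.695, 0.693, 0.135]
ft_force: [0.6, -7.9, 12.6]
grip_width: 0.25
grasp_force: 6.9
```

Request:
move_arm --targets '[[[0.5,0.4,0,0.17,0,0,0],[0.5,0.4,0,0.17,0,0,0],[0.5,0.4,0,0.17,0,0,0],[0.5,0.4,0,0.17,0,0,0],[0.5,0,0,0,0,0,0]]]'

```text
time: 36.5
position: [0.4502, 0.0875, 0.027]
tcp_rot: [-0.137, 0.694, 0.693, 0.136]
ft_force: [1.5, -3.3, 11.0]
grip_width: 0.249
grasp_force: 5.6
```

```bash
python3 - <<'E'
from h import *
s=tip();im=ctrl.camera("wrist")
for p in [(.45,.1347,.0185),(.45,.1,.0185),(.45,.169,.0185)]: print(wproj(s,p))
a=cv2.resize(im[60:340,130:430,::-1],None,fx=1.33,fy=1.33)
t=ctrl.camera("scene")[:,:,::-1][200:310,90:330]
t=cv2.resize(t,(400,372*110*400//(240*372) if 0 else 183))
h=np.zeros((560,400,3),np.uint8);h[:a.shape[0],:a.shape[1]]=a[:372,:400];h[375:558]=t
cv2.imwrite("pics/w7.png",h)
E
```

```text
t 36.5 p [0.4502 0.0875 0.027 ] R
 [[ 0.0018  1.     -0.001 ]
 [ 0.9256 -0.0013  0.3786]
 [ 0.3786 -0.0016 -0.9256]] f [ 1.4519 -3.2785 10.9597] w 0.24854734077176782
(np.float64(279.1723015224288), np.float64(185.61463461493128))
(np.float64(279.16987032945497), np.float64(248.0871884996166))
(np.float64(279.1820910032225), np.float64(127.77420441430897))
```

View pics/w7.png

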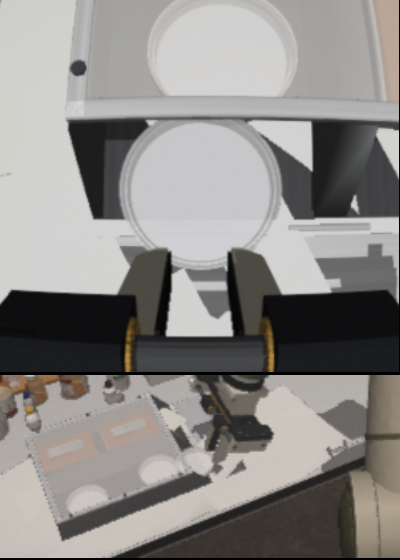

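The crop shows the dish against both fingertips at row ~262. They ride high on its rim, which explains the upward force. The scene inset shows both boxes and dish 1 inside. I'll back off, lower slightly and push again.

Request:
move_arm --targets '[[[0.5,-0.7,0,-0.29,0,0,0],[0.5,-0.35,0,-0.15,0,0,0],[0.5,0,0,0,0,0,0]]]'

```text
time: 36.9
position: [0.4492, 0.063, 0.0261]
tcp_rot: [-0.138, 0.695, 0.692, 0.135]
ft_force: [0.9, 0.6, -0.4]
grip_width: 0.247
grasp_force: 0.0
```

Request:
move_arm --targets '[[[0.5,-0.07,0,0.17,0,0,0],[0.5,0,0,0,0,0,0],[0.5,0.37,0,0.155,0,0,0],[0.5,0.37,0,0.155,0,0,0],[0.5,0.37,0,0.155,0,0,0],[0.5,0.37,0,0.155,0,0,0],[0.5,0.37,0,0.155,0,0,0]]]'

```text
time: 37.6
position: [0.4491, 0.1053, 0.0223]
tcp_rot: [-0.138, 0.694, 0.693, 0.135]
ft_force: [0.2, -0.9, 0.3]
grip_width: 0.249
grasp_force: 0.2
```

Clean contact this time, so I'll push on.

Request:
move_arm --targets '[[[0.5,0.37,0,0.155,0,0,0],[0.5,0.37,0,0.155,0,0,0],[0.5,0.3,0,0.125,0,0,0],[0.5,0.3,0,0.125,0,0,0],[0.5,0.2,0,0.08,0,0,0],[0.5,0.1,0,0.04,0,0,0],[0.5,0,0,0,0,0,0]]]'

```text
time: 38.3
position: [0.4491, 0.1404, 0.0222]
tcp_rot: [-0.138, 0.694, 0.693, 0.135]
ft_force: [0.0, 0.5, -0.3]
grip_width: 0.248
grasp_force: 0.0
```

Request:
move_arm --targets '[[[0.5,0.2,0,0.08,0,0,0],[0.5,0,0,0,0,0,0],[0.5,-0.92,0,-0.38,0,0,0],[0.5,-0.92,0,-0.38,0,0,0],[0.5,-0.92,0,-0.38,0,0,0],[0.5,-0.92,0,-0.38,0,0,0],[0.5,-0.92,0,-0.6,0,0,0],[0.5,-0.9,0.4,-1,0,-0.084,0],[0.5,-0.5,0.9,-1,0,-0.084,0],[0,0,0.9,-0.8,0,-0.084,0]]]'

```text
time: 39.3
position: [0.4933, -0.0018, 0.0713]
tcp_rot: [0.002, 0.71, 0.705, -0.006]
ft_force: [0.2, -0.7, -1.1]
grip_width: 0.297
grasp_force: 0.0
```

Request:
move_arm --targets '[[[0,0,0.9,0,0,0,0],[0,0,0,0,0,0,0],[0,0,0,0,0,0,0]]]'

```text
time: 39.6
position: [0.5104, 0.0011, 0.0702]
tcp_rot: [0.0, 0.708, 0.706, -0.004]
ft_force: [-0.6, -0.2, 0.4]
grip_width: 0.491
grasp_force: 0.0
```

```bash
python3 - <<'E'
from h import *
tip();im=ctrl.camera("scene");cv2.imwrite("pics/s8.png",im[:,:,::-1])
E
```

```text
t 39.6 p [0.5104 0.0011 0.0702] R
 [[ 0.0019  1.     -0.0055]
 [ 1.     -0.0019 -0.0069]
 [-0.0069 -0.0055 -1.    ]] f [-0.6363 -0.1806  0.4396] w 0.4907678023182109
```

Request:
move_arm --targets '[[[0,0.63,0.02,0,0,0,0],[0,0,0,1,0,0,0],[0,0,0,1,0,0,0],[0,0,0,0.58,0,0,0],[1,0,0,0,0,0,0],[1,0,0,0,0,0,0],[1,0,0,0,0,0,0],[1,0,0,0,0,0,0],[1,0,0,0,0,0,0]]]' --grip_force 15

```text
time: 40.55
position: [0.511, 0.0138, 0.0193]
tcp_rot: [0.001, 0.708, 0.706, -0.004]
ft_force: [-3.8, 1.3, 4.0]
grip_width: 0.253
grasp_force: 15.0
```

Bar gripped again. Reversing the arc to shut the flap.

Request:
move_arm --targets '[[[1,0.09,0,-0.41,0,0,0],[1,0.12,0,-0.4,0,0,0],[1,0.16,0,-0.39,0,0,0],[1,0.19,0,-0.37,0,0,0],[1,0.22,0,-0.36,0,0,0],[1,0.25,0,-0.34,0,0,0],[1,0.28,0,-0.31,0,0,0],[1,0.31,0,-0.29,0,0,0]]]'

```text
time: 41.35
position: [0.5109, 0.046, 0.0766]
tcp_rot: [0.001, 0.708, 0.706, -0.005]
ft_force: [-4.8, -1.9, -1.8]
grip_width: 0.255
grasp_force: 15.0
```

Request:
move_arm --targets '[[[1,0.33,0,-0.26,0,0,0],[1,0.35,0,-0.23,0,0,0],[1,0.37,0,-0.2,0,0,0],[1,0.39,0,-0.16,0,0,0],[1,0.4,0,-0.13,0,0,0],[1,0.41,0,-0.1,0,0,0],[1,0.41,0,-0.06,0,0,0],[1,0.42,0,-0.02,0,0,0],[1,0,0,0,0,0,0]]]'

```text
time: 42.25
position: [0.5107, 0.1095, 0.0997]
tcp_rot: [0.001, 0.707, 0.707, -0.004]
ft_force: [-8.5, -1.2, 6.8]
grip_width: 0.258
grasp_force: 15.0
```

Request:
move_arm --targets '[[[1,0.42,0,0.03,0,0,0],[1,0.42,0,0.05,0,0,0],[1,0.41,0,0.09,0,0,0],[1,0.4,0,0.12,0,0,0],[1,0.39,0,0.16,0,0,0],[1,0.37,0,0.19,0,0,0],[1,0.36,0,0.22,0,0,0],[1,0.33,0,0.25,0,0,0],[1,0.2,0,0.22,0,0,0],[1,0,0,0,0,0,0]]]'

```text
time: 43.25
position: [0.5105, 0.1766, 0.0723]
tcp_rot: [-0.0, 0.707, 0.707, -0.003]
ft_force: [-9.4, 3.1, 3.8]
grip_width: 0.25
grasp_force: 15.0
```

Request:
move_arm --targets '[[[1,0.03,0,0.1,0,0,0],[1,0,0,0,0,0,0],[0,0,0,0,0,0,0],[0,0,0,0,0,0,0],[0,0,0,0,0,0,0],[0,0,0,-0.5,0,0,0],[0,0,0,-1,0,0,0],[0,0,0,-1,0,0,0],[0,0,0,-1,0,0,0],[0,-1,0,-1,0,0,0]]]'

```text
time: 44.25
position: [0.5126, 0.1576, 0.1619]
tcp_rot: [0.001, 0.707, 0.708, -0.003]
ft_force: [0.4, -0.7, -0.1]
grip_width: 0.497
grasp_force: 0.0
```

Request:
move_arm --targets '[[[0,-1,0,-1,0,0,0],[0,-1,0,-1,0,0,0],[0,-1,0,-1,0,0,0],[0,-1,0,0,0,0,0],[0,0,0,0,0,0,0],[0,0,0,0,0,0,0]]]'

```text
time: 44.85
position: [0.5125, 0.0756, 0.2208]
tcp_rot: [0.001, 0.708, 0.706, -0.004]
ft_force: [-0.8, 0.7, 0.5]
grip_width: 0.502
grasp_force: 0.0
```

```bash
python3 - <<'E'
from h import *
s=tip();im=ctrl.camera("wrist")
cv2.imwrite("pics/w9.png",im[:,:,::-1])
g=im.max(2).astype(int)
u,v=wproj(s,(.5107,.176,.071));print("bar pred",u,v)
w=(g[int(v)-12:int(v)+13,int(u)-25:int(u)+26]<70);y,x=np.nonzero(w);print("bar seen",x.mean()+int(u)-25,y.mean()+int(v)-12,len(x),np.ptp(x),np.ptp(y))
hsv=cv2.cvtColor(im,cv2.COLOR_RGB2HSV)
for n,p in dict(gap=(.455,.13,.03)).items(): print(n,wproj(s,p))
# white discs under the clear top
m=((hsv[...,2]>205)&(hsv[...,1]<25)).astype(np.uint8);m[260:]=0
for c in cv2.findContours(m,0,1)[0]:
    if cv2.contourArea(c)>300:
        (cx,cy),r=cv2.minEnclosingCircle(c);a=cv2.contourArea(c)/(np.pi*r*r)
        if a>.6: print("disc",cx,cy,r,round(a,2),wray(s,(cx,cy),.010))
m=((hsv[...,0]>2)&(hsv[...,0]<15)&(hsv[...,1]>50)&(hsv[...,2]>120)).astype(np.uint8);m[260:]=0
for c in cv2.findContours(m,0,1)[0]:
    if cv2.contourArea(c)>500:
        P=np.array([wray(s,p[0],.0325)[:2] for p in c]);print("orange",P.min(0),P.max(0))
E
```

```text
t 44.85 p [0.5125 0.0756 0.2208] R
 [[ 0.0028  1.     -0.0038]
 [ 1.     -0.0028 -0.0067]
 [-0.0067 -0.0038 -1.    ]] f [-0.8417  0.7107  0.5057] w 0.5018969184288682
bar pred 277.85681989195456 92.43876617938577
bar seen 276.2718446601942 92.06796116504854 206 24 8
gap (np.float64(225.62883738508566), np.float64(139.4804613247683))
disc 511.5 212.0 66.82262420654297 0.61 [0.8388 0.043  0.01  ]
disc 487.0384521484375 102.65384674072266 12.696488380432129 0.73 [0.7735 0.1872 0.01  ]
```

The flap is shut, with the bar seen within 2 px of its shut position. A numeric check of the bay contents comes next, with relaxed thresholds for the tinted top.

```bash
python3 - <<'E'
from h import *
s=ctrl.get_state();im=cv2.imread("pics/w9.png");hsv=cv2.cvtColor(im,cv2.COLOR_BGR2HSV)
X=slice(170,385);print(wproj(s,(.455,.19,.0185)),wproj(s,(.455,.26,.0185)))
m=((hsv[...,0]>2)&(hsv[...,0]<18)&(hsv[...,1]>25)&(hsv[...,2]>140)).astype(np.uint8);m[150:]=0;m[:,:260]=0;m[:,385:]=0
m=cv2.morphologyEx(m,cv2.MORPH_CLOSE,np.ones((7,7)))
for c in cv2.findContours(m,0,1)[0]:
    if cv2.contourArea(c)>200:
        P=np.array([wray(s,p[0],.0325)[:2] for p in c]);print("orange",P.min(0),P.max(0))
p=[wproj(s,(.455,y,.0185)) for y in np.arange(.11,.26,.01)]
print([(round(y,2),int(im[int(v),int(u)].max())) for y,(u,v) in zip(np.arange(.11,.26,.01),p) if v>=0])
top=ctrl.camera("top");cv2.imwrite("pics/top9.png",top[:,:,::-1])
g=cv2.GaussianBlur(cv2.cvtColor(top,cv2.COLOR_RGB2GRAY),(3,3),0);h=cv2.cvtColor(top,cv2.COLOR_RGB2HSV)
sub=g[210:240,132:205];b=(sub>188).astype(np.uint8)
print("bg",np.median(sub))
for c in cv2.findContours(b,0,1)[0]:
    if cv2.contourArea(c)>60:(cx,cy),r=cv2.minEnclosingCircle(c);print("disc",ray("top",(cx+132,cy+210),.0145),r,cv2.contourArea(c))
o=((h[...,0]<18)&(h[...,1]>35)&(h[...,2]>120)).astype(np.uint8)[170:215,132:215];o=cv2.morphologyEx(o,cv2.MORPH_CLOSE,np.ones((5,5)))
for c in cv2.findContours(o,0,1)[0]:
    if cv2.contourArea(c)>60:x,y,w,hh=cv2.boundingRect(c);print("box",ray("top",(x+132-.5,y+170-.5),.0325),ray("top",(x+w+131.5,y+hh+169.5),.0325))
E
```

```text
(np.float64(226.67820870483902), np.float64(84.73197942355196)) (np.float64(226.93941968316915), np.float64(23.41544359055942))
orange [0.5329 0.1585] [0.5974 0.2555]
orange [0.5332 0.2722] [0.5982 0.2859]
[(np.float64(0.11), 192), (np.float64(0.12), 78), (np.float64(0.13), 76), (np.float64(0.14), 99), (np.float64(0.15), 179), (np.float64(0.16), 231), (np.float64(0.17), 231), (np.float64(0.18), 231), (np.float64(0.19), 231), (np.float64(0.2), 230), (np.float64(0.21), 230), (np.float64(0.22), 229), (np.float64(0.23), 229), (np.float64(0.24), 228), (np.float64(0.25), 228), (np.float64(0.26), 228)]
bg 159.0
disc [0.4512 0.3176 0.0145] 7.615873336791992 149.5
disc [0.4481 0.1873 0.0145] 8.062357902526855 61.5
disc [0.469  0.2471 0.0145] 8.090303421020508 170.0
box [0.6385 0.3701 0.0325] [0.4943 0.1067 0.0325]
```

Everything is in place. The dishes are at y = 0.187 and 0.247, with the stored one unmoved at 0.318, and the box spans y ≈ 0.156–0.256. Handing in.

```bash
python3 -c "
from cell import ctrl
print(ctrl.hand_in())"
```

```text
the job is handed in; nothing more can be done
None
```

I opened the flap, slid both dishes and the fittings box into their matching bays, shut the flap again, and handed the job in at about 45 s; the last camera check showed everything in place, but no verdict came back.

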